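Shut the casting mould and lock it with the T-bolt

TASK

Take the red-handled T-bolt out of its wooden block, drop its head into the open end of the T-slot, and slide it along into the forked lug so that it pushes the loose mould half firmly shut, feeling for the stop without forcing it. Then give the bolt a quarter turn clockwise, seen from above, so that it locks, and let go of it, standing down in the slot. Leave the other things on the bench alone.

Things in the scene. Friction and masses are not known exactly. Their poses are not given: they have to be found in the camera images.
- bolt_grip (a point): Centre of the red grip bar of the loose steel T-bolt (about 250 g), which starts upright in the wooden block. x along the bar, z up the bolt. Bar 58 long (x), 12 thick (y), 28 high (z). Below it (from -14) a plain 14 dia. shank runs down to the head. A grip of about 60 N is enough; a weak one lets the bolt tip when pushed.
- holder: Fixed wooden block, 80 x 66 x 30 high, with a 37 x 17 pocket (long along its x), 14 deep, in which the bolt's head stands. Origin: centre of its underside.
- base: Fixed grey bed plate, 12 thick, 120 wide (y +-60), with a steel T-slot rail 68 wide and 18 high on it. Origin: underside of the bed, on the slot's middle line, below the drop-in point; x runs along the slot towards the mould. With the head on the slot's floor the bar's centre (bolt_grip) is 74 above this origin. While sliding or turning keep the head at most 1 mm off the floor.
- clamp_half: Loose aluminium mould half (40 x 90 wide, top 94 above the bed's underside) with a forked steel lug towards the drop-in point; moves only along the slot; axes as the base's. Origin: the bolt's axis when its shank meets the fork's bottom, level with the lips' top. Starts 12 to 30 mm open, slides at about 3 N, stays where left; shut, it meets the fixed half and the push rises steeply.
- bolt_head (a point): Centre of the underside of the bolt's oblong steel head, 62 below bolt_grip, same axes: head 34 long (x, parallel to the bar), 14 wide (y), 10 thick.
- drop_in (a point): Point on the slot's floor (bed's top, 12 above the base's origin) at the drop-in point; axes as the base's. Slot mouth 17 wide (y +-8.5) between lips 12 to 18 above this point; under them the channel is 22 wide, 12 high. Mouth clear from x -10 to the fork's tips. The rail stands up to 16 mm either way along x, unmeasured.
- lock_area (a point): On the slot's line, 85 along x from drop_in at the lips' top: middle of the stretch (x +-16 mm) in which the hidden locking place lies, differing each time. It is where the bolt stands when the mould is shut: side pockets let the head turn a quarter clockwise from above, stopped at 90 to 95 degrees, 1.5 mm play along x. Elsewhere it jams at about 15 degrees.
- fork (a point): Mid height of the fork's gap, 12 above clamp_half's origin, on the seated bolt's axis. Gap 19 wide (y), tips 18 before this point (-x), bottom face 7 beyond it, 20 high (2 to 22 above the lips); the seated bolt's bar underside is 8 over it. The mould's face stands 68 beyond. Firmly shut means pushed with 8 to 20 N; over 32 N is forcing it.
- tub: Bystander: clear open tub, 100 dia., 55 high. Origin: centre of its underside.
- yellow_tub: Bystander: yellow open tub, 90 dia., 60 high. Origin: centre of its underside.
- brush: Bystander: brush with a yellow handle, lying along its x.
- spanner: Bystander: steel spanner, lying along its x.
- spare_mould: Bystander: closed aluminium mould box, 70 x 90 x 50 high. Origin: centre of its underside.
- jar: Bystander: amber jar, 60 dia., 75 high. Origin: centre of its underside.
Mind the look-alikes: they are no part of the job. There is more than one size of the part that bears bolt_grip; the job needs the middle-sized.

How it is judged:
By the outcome, as a careful person would: the job done as asked, in the order asked, and still so for the second after the job is handed in, with the robot touching nothing.
It also fails if it takes over 58 s, if anything falls off the work surface, if the arm or the gripper's body presses on something with over 40 N, if the wrist force passes 120 N, or if a joint passes its speed limit or range.

ROBOT

A 6-joint arm with a two-finger parallel gripper is mounted at the origin on the work surface. World frame = base frame: x ahead of the robot, y to its left, z up, the work surface at z = 0. Lengths are in m, angles in rad, forces in N, time in s.
With the tool pointing down it reaches from about 0.425 to 0.95 m from the base axis. Payload 3.5 kg.
Tool frame: the origin (TCP) lies midway between the tips of the shut fingers; the grasp point (between the pads) lies 19 mm behind it (ctrl.pinch_z is the distance from the TCP to the grasp point, in m); x points along the fingers, y is the direction in which the jaws open and shut, and the axes are right-handed (so a half turn about x gives the same grasp; the last joint's range is limited). The gripper opens to 85 mm and grips with 20 to 120 N. Pads are 22 mm wide; open, the fingers measure 114 mm over their backs; the gripper's body (76 mm by 85 mm) begins 54 mm behind the grasp point. The pads swing forward as they close: fully open they stand 13 mm farther back than shut.
Start: joints at [-1.273, 0.286, 1.577, -0, 1.279, -0.15], TCP at [0.292, -0.608, 0.231] pointing down, gripper open.
Joint ranges: [-2.77, 2.77], [-0.9, 2.22], [0.21, 2.48], [-1.53, 4.67], [0.24, 2.81], [-2.84, 2.84]. Speed limits (rad/s): [2.79, 2.79, 3.14, 3.14, 3.14, 3.14].

INTERFACE

Orientations are given as a rotation vector (axis times angle).
In Python, from cell import ctrl gives the robot as it stands.
- The arm moves only by the shell command python3 -m jog 'ROWS' [FORCE]. ROWS is JSON, a list of rows, each a list of 5 numbers: the opening, from 0 (shut) to 1 (fully open), then the shift along the tool's x, y, z in m, then the turn about the tool's x in rad. In form: [[grip, dx, dy, dz, twist], ...]. A call has 1 to 10 rows; each row is the pose to reach, as a shift and turn from the pose commanded when the call began, along the tool's axes at that moment; what a row does not reach only later rows make up. A row lasts 1/12 s, in which the tool goes at most 41.7 mm and 7.16 degrees, less where a joint would pass 70% of its speed; a pose out of reach is approached as far as the arm can. A call with a gripper value outside its range is refused whole. The fingers move at their own pace and stop on an object; FORCE is the grip in N (left out, the last holds). Time passes only in rows, so rows that repeat a pose let the fingers close. It gives the time, the measured TCP pose, the force and the opening at its end, in the units of the state.
- ctrl.read_state(): the state, without advancing time (a new reading comes with each control period).
- ctrl.get_image(name): name is "scene" or "top" or "wrist"; returns the picture (420x560x3 uint8, red, green, blue); there is no depth.
- ctrl.camera_info(name): a dict with "fx", "fy", "cx", "cy" (pixels), "extrinsics" (4x4, takes a point from world to camera coordinates). Camera axes: x right, y down, z forward; pixel columns grow to the right and rows downward; lengths in m; the calibration is good to about 2 mm. A picture is of the moment at which its call begins: read the wrist's pose just before it. camera_info takes no time and is no camera call; for the wrist camera it gives the pose at the moment of the call.
- ctrl.finish_job(): hands the job in, once; it reports no verdict.
The state is a dict: "time": time; "qpos": joint angles; "joint_vel": joint speeds; "effort": joint torques, N m; "tcp_pos": TCP position; "tool_rot": TCP orientation; "force": force on the tool from outside, world axes, zero at the start; "wrist_torque": the same for the moment, N m; "finger_gap": opening from 0.0 (shut) to 1.0 (fully open).
Only numpy, scipy, OpenCV 4.12 (cv2) and the standard library are available. Lean on these libraries where they do the work, as an engineer would, in place of code of your own. Each camera call takes 0.05 s, during which the arm holds its last target.

## Working session

There is one attempt and no reset: what is moved stays moved. The work goes in short steps, Python scripts to look and compute and a shell command to move; the robot and the scene stay as the last step left them, time stands still between calls to the robot, and variables do not carry over. Pictures are saved under pics/ and viewed, and the job is handed in when it is done.

```bash
ls; mkdir -p pics; python3 - <<'E'
from cell import ctrl
import cv2
print(ctrl.read_state())
for n in ("scene","top","wrist"):
    im=ctrl.get_image(n); cv2.imwrite(f"pics/{n}0.png",im[:,:,::-1])
    c=ctrl.camera_info(n); print(n,c)
E
```

```text
pics
{'time': 0.0, 'qpos': array([-1.27300224e+00,  2.87156660e-01,  1.57820133e+00, -9.71041150e-06,
        1.27859777e+00, -1.49971301e-01]), 'joint_vel': array([ 0.00051713,  0.00145374, -0.00063518,  0.00099167,  0.00070149,
       -0.00031156]), 'effort': array([ 6.83427015e-05, -4.05977619e+01, -2.92628396e+01, -1.26964374e-04,
        5.87062910e-03, -3.32806422e-07]), 'tcp_pos': array([ 0.29208687, -0.6077912 ,  0.22994001]), 'tool_rot': array([ 1.97381559,  0.45186762, -1.97418764]), 'force': array([-0.43913628,  0.49311763, -0.39275124]), 'wrist_torque': array([-0.00557179, -0.01071032, -0.00420624]), 'finger_gap': 0.9996258544328714}
scene {'fx': 435.18767516032, 'fy': 435.18767516032, 'cx': 277.36953197566123, 'cy': 208.45000455747441, 'extrinsics': array([[ 0.48887917,  0.87216076,  0.01824199, -0.22505849],
       [ 0.657256  , -0.35450605, -0.66508646, -0.31381756],
       [-0.57359542,  0.33713657, -0.74654352,  1.38580745],
       [ 0.        ,  0.        ,  0.        ,  1.        ]])}
top {'fx': 461.0647315583875, 'fy': 461.0647315583875, 'cx': 279.529178385823, 'cy': 209.75426402356015, 'extrinsics': array([[-0.02904745, -0.99950237, -0.01229908,  0.01521076],
       [-0.99588525,  0.02999462, -0.08551546,  0.53759171],
       [ 0.08584181,  0.00976447, -0.99626093,  1.28775727],
       [ 0.        ,  0.        ,  0.        ,  1.        ]])}
wrist {'fx': 348.47767500654163, 'fy': 348.47767500654163, 'cx': 278.33237429412657, 'cy': 208.02584683386112, 'extrinsics': array([[ 0.43238051, -0.90168892, -0.00204599, -0.6748499 ],
       [-0.85524836, -0.41082792,  0.31586495, -0.0404983 ],
       [-0.28565247, -0.13482402, -0.94880195,  0.3812677 ],
       [ 0.        ,  0.        ,  0.        ,  1.        ]])}
```

View pics/scene0.png

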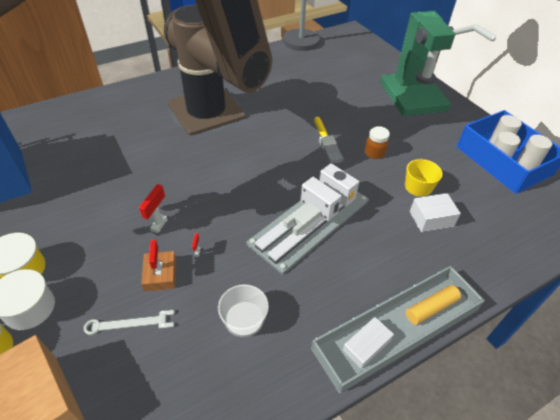

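View pics/top0.png

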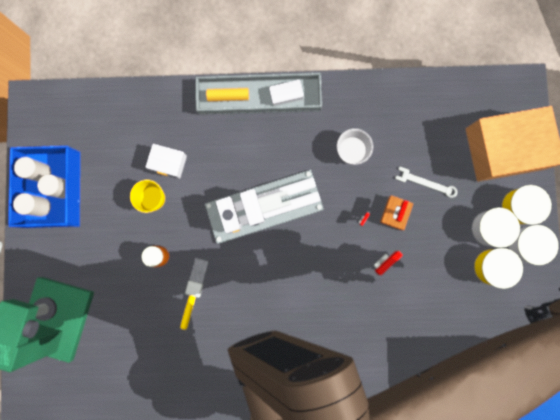

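View pics/wrist0.png

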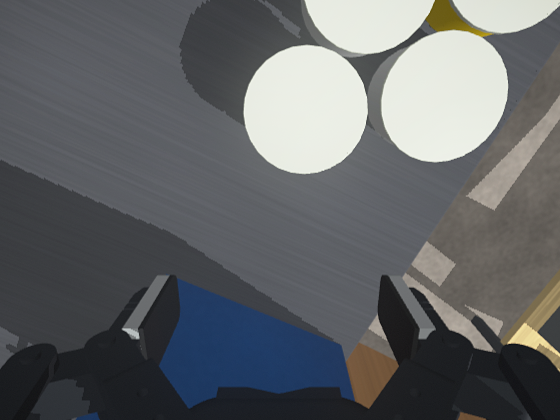

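The scene picture shows three red-handled bolts:
- In the wooden block: scene (155,255), top (402,210).
- Large one on the bench: scene (152,203), top (388,263).
- Small one: scene (196,243), top (364,218).

By the description it's the one in the block. I'll check that in a crop.

```bash
python3 - <<'E'
import cv2, numpy as np
s=cv2.imread("pics/scene0.png")[170:300,110:250]; t=cv2.imread("pics/top0.png")[180:290,340:450]
a=cv2.resize(s,(400,371),interpolation=cv2.INTER_CUBIC); b=cv2.resize(t,(371,371),interpolation=cv2.INTER_CUBIC)
cv2.imwrite("pics/crop1.png",np.hstack([a,b]))
t=cv2.imread("pics/top0.png")[160:250,195:335]
s=cv2.imread("pics/scene0.png")[155:275,240:380]
cv2.imwrite("pics/crop2.png",np.hstack([cv2.resize(t,(400,257),interpolation=cv2.INTER_CUBIC),cv2.resize(s,(300,257),interpolation=cv2.INTER_CUBIC)]))
E
```

```text
(no output)
```

View pics/crop1.png

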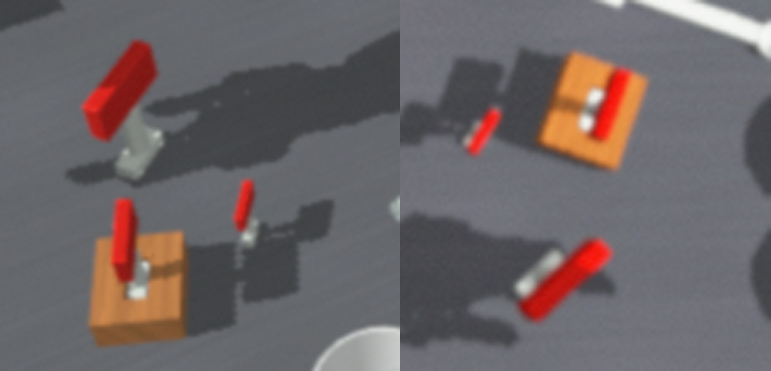

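View pics/crop2.png

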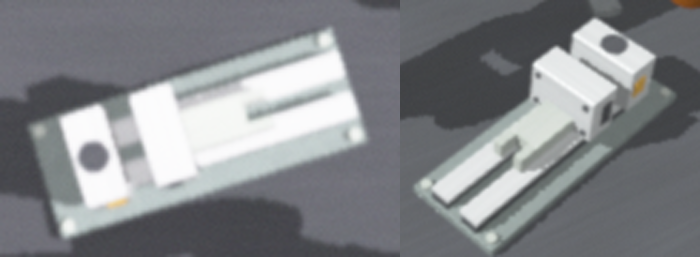

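The crop confirms it: the middle-sized bolt stands in the block, the large one stands at upper left and the small one to its right. The second crop shows the rail with its open end to the right in the top view, around (316,185), and the fork facing that way.

```bash
cat > h.py <<'E'
import cv2, numpy as np
from scipy.spatial.transform import Rotation as R
def ray(c,u,v):
    E=c["extrinsics"]; Rm=E[:3,:3]; t=E[:3,3]
    d=Rm.T@np.array([(u-c["cx"])/c["fx"],(v-c["cy"])/c["fy"],1.]); return -Rm.T@t, d/np.linalg.norm(d)
def onz(c,u,v,z):
    o,d=ray(c,u,v); return o+d*(z-o[2])/d[2]
def tri(c1,p1,c2,p2):
    o1,d1=ray(c1,*p1);o2,d2=ray(c2,*p2)
    s=np.linalg.lstsq(np.c_[d1,-d2],o2-o1,rcond=None)[0]
    a=o1+s[0]*d1;b=o2+s[1]*d2
    return (a+b)/2,np.linalg.norm(a-b)
def red(im):
    h=cv2.cvtColor(im,cv2.COLOR_BGR2HSV)
    return (((h[...,0]<6)|(h[...,0]>172))&(h[...,1]>150)&(h[...,2]>90)).astype(np.uint8)
E
python3 - <<'E'
from h import *
from cell import ctrl
C={n:ctrl.camera_info(n) for n in("scene","top")}
P={}
for n in C:
    im=cv2.imread(f"pics/{n}0.png"); k,l,s,c=cv2.connectedComponentsWithStats(red(im))
    for i in range(1,k):
        if s[i,4]>30: 
            print(n,s[i],c[i])
            pts=np.argwhere(l==i)[:,::-1].astype(np.float32); print(cv2.minAreaRect(pts))
            if n=="top":
                q=cv2.boxPoints(cv2.minAreaRect(pts)); w=np.array([onz(C[n],*x,0.092)[:2] for x in q]); print(w, w.mean(0))
c=C["top"]
for p in [(310.5,169.8),(323.5,209),(205.5,204.5),(217.8,243)]: print(onz(c,*p,.012))
E
```

```text
scene [139 185  26  34 443] [151.49209932 201.45823928]
((151.91714477539062, 201.33767700195312), (14.212479591369629, 35.568206787109375), 38.990997314453125)
scene [192 233   7  17  66] [194.84848485 241.39393939]
((194.97061157226562, 241.11764526367188), (4.3656415939331055, 16.249887466430664), 14.03624439239502)
scene [149 240   9  29 193] [152.97927461 253.43005181]
((152.86138916015625, 253.88613891601562), (7.8607940673828125, 28.06005096435547), 5.710592269897461)
top [396 201  12  20  99] [401.77777778 210.56565657]
((401.6000061035156, 210.1999969482422), (5.0596442222595215, 20.87103271484375), 18.43494987487793)
[[ 0.49681497 -0.31239264]
 [ 0.54958282 -0.33277917]
 [ 0.54487142 -0.34541187]
 [ 0.49214239 -0.32498988]] [ 0.5208529  -0.32889339]
top [360 213  10  13  50] [364.66 218.38]
((364.23077392578125, 218.65382385253906), (3.8829009532928467, 13.590153694152832), 33.690067291259766)
[[ 0.48922472 -0.21286977]
 [ 0.51900407 -0.23439647]
 [ 0.51294824 -0.24278465]
 [ 0.4831948  -0.22125248]] [ 0.50109296 -0.22782584]
top [376 251  26  24 231] [388.88311688 262.13852814]
((388.83758544921875, 262.35870361328125), (7.924530029296875, 30.541566848754883), 46.7357063293457)
[[ 0.36382396 -0.2502511 ]
 [ 0.41746279 -0.31194651]
 [ 0.40175337 -0.32557725]
 [ 0.34823007 -0.26391163]] [ 0.38281755 -0.28792162]
[ 0.65177458 -0.0933114   0.012     ]
[ 0.53714034 -0.12655255  0.012     ]
[0.56033445 0.21179186 0.012     ]
[0.44886352 0.17831485 0.012     ]
```

```bash
python3 - <<'E'
from h import *
from cell import ctrl
C={n:ctrl.camera_info(n) for n in("scene","top")}
print(tri(C["scene"],(152.98,253.5),C["top"],(401.7,210.4)))
s=ctrl.read_state(); Rm=R.from_rotvec(s["tool_rot"]).as_matrix(); print(Rm.round(3)); 
print("yaw of tool y",np.degrees(np.arctan2(Rm[1,1],Rm[0,1])),ctrl.pinch_z)
cw=ctrl.camera_info("wrist")["extrinsics"]; o=-cw[:3,:3].T@cw[:3,3]; print("cam in tool",Rm.T@(o-s["tcp_pos"]), Rm.T@cw[2,:3])
# shift to look at bolt
print(Rm.T@(np.array([0.52,-0.33,0.231])-s["tcp_pos"]))
E
```

```text
(array([ 0.52084538, -0.33401075,  0.07831984]), np.float64(0.002891720418149372))
[[-0.001  0.433 -0.901]
 [ 0.002 -0.901 -0.433]
 [-1.    -0.002 -0.   ]]
yaw of tool y -64.34291703202436 0.0187
cam in tool [-0.14291587  0.00093146 -0.08147452] [ 9.48712431e-01 -4.00221763e-04  3.16140099e-01]
[-0.00040365 -0.151861   -0.3257244 ]
```

Triangulated grip height is 78.3 mm against an expected 78, so the measurement holds. Next I go above the bolt, turning the jaws square to the bar (yaw −111°).

```bash
python3 -m jog '[[0.6,0,-0.02,-0.04,0.12],[0.6,0,-0.04,-0.08,0.24],[0.6,0,-0.06,-0.12,0.36],[0.6,0,-0.08,-0.16,0.48],[0.6,0,-0.1,-0.2,0.6],[0.6,0,-0.12,-0.24,0.72],[0.6,0,-0.14,-0.28,0.815],[0.6,0,-0.154,-0.325,0.815],[0.6,0,-0.154,-0.325,0.815],[0.6,0,-0.154,-0.325,0.815]]' 60
python3 - <<'E'
from cell import ctrl
from h import *
import json
c=ctrl.camera_info("wrist"); s=ctrl.read_state()
im=ctrl.get_image("wrist")[:,:,::-1].copy(); cv2.imwrite("pics/w1.png",im)
np.save("pics/w1.npy",c,allow_pickle=True)
k,l,st,ce=cv2.connectedComponentsWithStats(red(im))
for i in range(1,k):
    if st[i,4]>100:
        p=np.argwhere(l==i)[:,::-1].astype(np.float32); r=cv2.minAreaRect(p); q=cv2.boxPoints(r); print(st[i],r); w=np.array([onz(c,*x,.092)[:2] for x in q]); print(w.round(4).tolist(), w.mean(0))
Rm=R.from_rotvec(s["tool_rot"]).as_matrix(); print(s["qpos"],s["tcp_pos"],np.degrees(np.arctan2(Rm[1,1],Rm[0,1])))
E
```

```text
time: 0.98
tcp_pos: [0.5214, -0.3245, 0.231]
tool_rot: [-2.024, 0.368, 2.023]
force: [-0.6, 0.4, 0.0]
finger_gap: 0.601
[281 152  17  70 971] ((288.8196105957031, 186.53094482421875), (14.272859573364258, 69.40342712402344), 2.1610796451568604)
[[0.4986, -0.3178], [0.5539, -0.3409], [0.5494, -0.3516], [0.4938, -0.3292]] [ 0.52394652 -0.33489706]
[197 204  16  40 360] ((204.55935668945312, 223.8321533203125), (9.458406448364258, 39.93549346923828), 9.162347793579102)
[[0.5055, -0.2415], [0.5367, -0.262], [0.5327, -0.2689], [0.5012, -0.2486]] [ 0.519031   -0.25525282]
[ 269  289   54   87 2337] ((294.2989501953125, 332.51824951171875), (29.59039306640625, 91.0159683227539), 32.96940612792969)
[[0.3652, -0.2427], [0.4299, -0.3178], [0.4055, -0.3339], [0.3374, -0.2588]] [ 0.38448344 -0.28831442]
[-0.7225549   0.15446268  1.73272273  0.00212764  1.25502028  1.20907406] [ 0.52138862 -0.32447112  0.23102295] -110.71207238394256
```

View pics/w1.png

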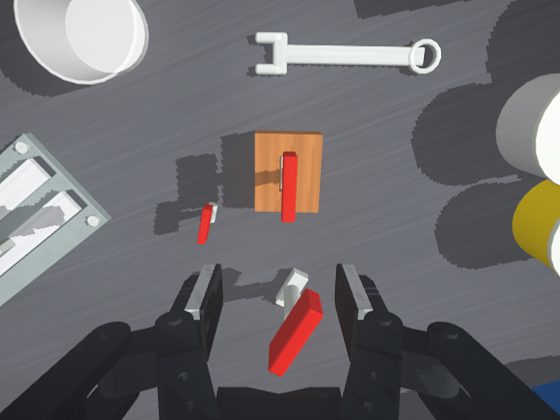

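The wrist view shows the bolt's bar at (289,187) in the block, nearly upright in the image. Its world position is (0.5235,−0.335) and its yaw about −22°. I descend to it with TCP z ≈ 0.0615.

```bash
python3 -m jog '[[0.6,0.01,0.0088,-0.0056,0.02],[0.6,0.05,0.0088,-0.0056,0.02],[0.6,0.09,0.0088,-0.0056,0.02],[0.6,0.125,0.0088,-0.0056,0.02],[0.6,0.15,0.0088,-0.0056,0.02],[0.6,0.165,0.0088,-0.0056,0.02],[0.6,0.1695,0.0088,-0.0056,0.02],[0.6,0.1695,0.0088,-0.0056,0.02]]' 60
python3 - <<'E'
from cell import ctrl
import cv2
cv2.imwrite("pics/w2.png",ctrl.get_image("wrist")[:,:,::-1]); print(ctrl.read_state()["force"])
E
```

```text
time: 1.7
tcp_pos: [0.5185, -0.3399, 0.0592]
tool_rot: [-2.003, 0.394, 2.011]
force: [0.2, 0.5, -0.1]
finger_gap: 0.606
[-0.80436615  0.12139393 -0.09258533]
```

View pics/w2.png

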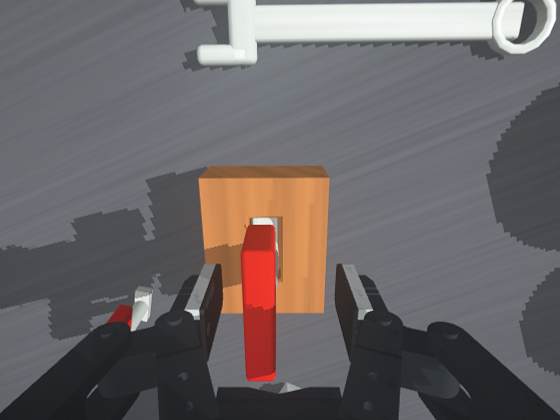

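```bash
cat >> h.py <<'E'
def st():
    from cell import ctrl
    s=ctrl.read_state(); Rm=R.from_rotvec(s["tool_rot"]).as_matrix()
    print("t",round(s["time"],2),"tcp",s["tcp_pos"].round(4),"yaw",np.degrees(np.arctan2(Rm[1,1],Rm[0,1])).round(2),"xax",Rm[:,0].round(4),"F",s["force"].round(1),"T",s["wrist_torque"].round(2),"gap",round(s["finger_gap"],3),"q",s["qpos"].round(3))
    return s,Rm
E
python3 - <<'E'
from h import *
s,Rm=st()
from cell import ctrl
c=ctrl.camera_info("wrist"); im=cv2.imread("pics/w2.png")
k,l,t,ce=cv2.connectedComponentsWithStats(red(im)); i=1+np.argmax(t[1:,4])
h=cv2.cvtColor(im,cv2.COLOR_BGR2HSV)
for row in (260,300,340,370):
    x=np.where(l[row]==i)[0]; print(row,x.min(),x.max(),h[row,x.min():x.max()+1,2].tolist())
for u,v in ((243.5,253),(275.5,253),(246,378),(275,378)): print(onz(c,u,v,.092))
m=((h[...,0]>7)&(h[...,0]<18)&(h[...,1]>120)).astype(np.uint8)
k,l,t,ce=cv2.connectedComponentsWithStats(m); i=1+np.argmax(t[1:,4]); print(t[i])
for u,v in ((200,179),(329,178)): print(onz(c,u,v,.030))
E
```

```text
t 1.75 tcp [ 0.5197 -0.3405  0.0612] yaw -112.32 xax [-8.e-04  5.e-04 -1.e+00] F [-0.8  0.1 -0.1] T [-0.02 -0.05 -0.01] gap 0.596 q [-0.743  0.359  1.821 -0.     0.962  1.218]
260 241 275 [156, 180, 198, 217, 228, 232, 231, 232, 232, 232, 233, 233, 234, 234, 234, 234, 234, 235, 235, 236, 236, 236, 236, 237, 237, 237, 237, 238, 239, 240, 241, 242, 235, 215, 181]
300 243 274 [159, 183, 202, 222, 232, 231, 232, 232, 233, 233, 233, 233, 234, 234, 234, 235, 235, 235, 236, 236, 236, 236, 236, 237, 237, 238, 238, 239, 240, 241, 242, 221]
340 245 274 [167, 166, 165, 167, 166, 166, 165, 166, 166, 167, 166, 166, 166, 165, 165, 164, 165, 164, 165, 164, 164, 164, 163, 164, 164, 161, 151, 143, 135, 122]
370 246 275 [153, 162, 162, 161, 162, 162, 162, 162, 162, 161, 161, 161, 160, 161, 161, 160, 160, 159, 159, 159, 159, 159, 159, 160, 158, 150, 142, 132, 130, 163]
[ 0.5501097  -0.34014127  0.092     ]
[ 0.54579824 -0.35063378  0.092     ]
[ 0.49875336 -0.31819757  0.092     ]
[ 0.49428947 -0.32907227  0.092     ]
[  199   166   130   147 13889]
[ 0.57156516 -0.31885446  0.03      ]
[ 0.54692123 -0.38018024  0.03      ]
```

The picture shows the bar at x≈260, left of the finger midline at about 280. The arm hadn't settled when I measured, so it needs a −6.5 mm shift in tool y. I'll correct that, then close.

```bash
python3 -m jog '[[0.6,0,-0.0065,0,0],[0.6,0,-0.0065,0,0],[0.6,0,-0.0065,0,0],[0.1,0,-0.0065,0,0],[0,0,-0.0065,0,0],[0,0,-0.0065,0,0],[0,0,-0.0065,0,0],[0,0,-0.0065,0,0],[0,0,-0.0065,0,0],[0,0,-0.0065,0,0]]' 65
python3 -c "
from h import *
st()
from cell import ctrl
cv2.imwrite('pics/w3.png',ctrl.get_image('wrist')[:,:,::-1])"
```

```text
time: 2.58
tcp_pos: [0.5233, -0.3335, 0.0624]
tool_rot: [-2.01, 0.395, 2.009]
force: [-0.4, -0.6, 3.0]
finger_gap: 0.133
t 2.58 tcp [ 0.5233 -0.3335  0.0624] yaw -112.18 xax [ 5.e-04 -8.e-04 -1.e+00] F [-0.4 -0.6  3. ] T [-0.07  0.15  0.06] gap 0.133 q [-0.731  0.355  1.824 -0.     0.962  1.227]
```

View pics/w3.png

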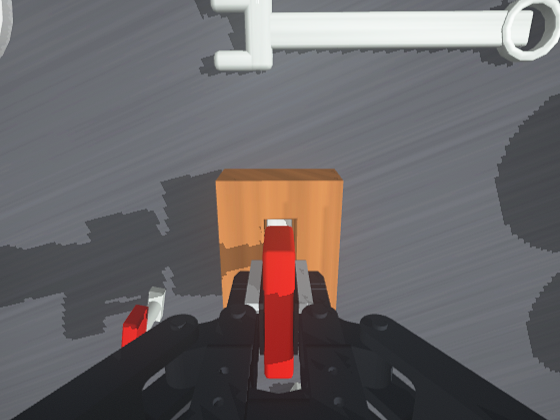

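The bolt is gripped at gap 0.133 with the bar central between the pads. TCP z 0.0624 with the head on the pocket floor at 0.016 means the head's underside is TCP − 46.4 mm, so the seated TCP z should be about 0.0584. Lifting and carrying now.

```bash
python3 -m jog '[[0,-0.01,0,0,0],[0,-0.03,0,0,0],[0,-0.06,0,0,0],[0,-0.085,-0.01,0,-0.1],[0,-0.1,-0.03,0.002,-0.2],[0,-0.1,-0.06,0.005,-0.3],[0,-0.1,-0.09,0.007,-0.4],[0,-0.1,-0.12,0.01,-0.5],[0,-0.1,-0.15,0.012,-0.6],[0,-0.1,-0.18,0.014,-0.7]]' 65
python3 -c "
from h import *
s,Rm=st()
print(Rm.T@(np.array([.595,-.110,.162])-s['tcp_pos']))"
```

```text
time: 3.47
tcp_pos: [0.5773, -0.159, 0.1608]
tool_rot: [2.049, 0.33, -2.053]
force: [0.6, -0.3, -3.6]
finger_gap: 0.131
t 3.47 tcp [ 0.5773 -0.159   0.1608] yaw -71.81 xax [-0.0024  0.0017 -1.    ] F [ 0.6 -0.3 -3.6] T [ 0.   -0.04  0.04] gap 0.131 q [-4.380e-01  1.890e-01  1.827e+00  1.000e-03  1.128e+00  8.150e-01]
[-0.00114536 -0.04106299 -0.03213506]
```

```bash
python3 -m jog '[[0,0,-0.02,-0.012,-0.12],[0,0,-0.035,-0.025,-0.24],[0,0,-0.041,-0.032,-0.36],[0,0,-0.041,-0.032,-0.48],[0,0,-0.041,-0.032,-0.6],[0,0,-0.041,-0.032,-0.72],[0,0,-0.041,-0.032,-0.84],[0,0,-0.041,-0.032,-0.96],[0,0,-0.041,-0.032,-1.08],[0,0,-0.041,-0.032,-1.2]]'
python3 -m jog '[[0,0,0,0,-0.1],[0,0,0,0,-0.2],[0,0,0,0,-0.3],[0,0,0,0,-0.34],[0,0,0,0,-0.34],[0,0,0,0,-0.34],[0,0,0,0,-0.34]]'
python3 -c "
from h import *
from cell import ctrl
s,Rm=st()
c=ctrl.camera_info('wrist'); np.save('pics/w4.npy',c,allow_pickle=True)
cv2.imwrite('pics/w4.png',ctrl.get_image('wrist')[:,:,::-1])"
```

```text
time: 4.3
tcp_pos: [0.5948, -0.1116, 0.1606]
tool_rot: [1.247, 1.187, -1.249]
force: [0.2, -0.3, -2.5]
finger_gap: 0.127
time: 4.88
tcp_pos: [0.5954, -0.112, 0.1612]
tool_rot: [1.0, 1.331, -1.0]
force: [-0.0, -0.2, -3.1]
finger_gap: 0.131
t 4.88 tcp [ 0.5954 -0.112   0.1612] yaw 16.1 xax [-1.3e-03  7.0e-04 -1.0e+00] F [-0.  -0.2 -3.1] T [ 0.05  0.01 -0.03] gap 0.131 q [-0.353  0.203  1.811  0.     1.13  -0.634]
```

View pics/w4.png

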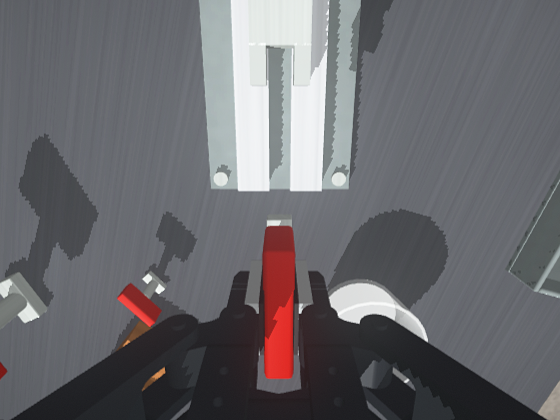

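The wrist view shows the rail's open end at row 190. The slot mouth runs between columns 269 and 291, the fork tips are at row 86 and the fork's bottom at row 46. Next I extract edge lines and cast them onto the lips' top plane.

```bash
python3 - <<'E'
from h import *
c=np.load("pics/w4.npy",allow_pickle=True).item()
g=cv2.cvtColor(cv2.imread("pics/w4.png"),cv2.COLOR_BGR2GRAY).astype(float)
for r in (95,120,150,180): print(r,g[r,200:365:1].astype(int).tolist())
print([int(x) for x in g[75:200,250]]);print([int(x) for x in g[30:100,280]]);print([int(x) for x in g[75:100,258]])
E
```

```text
95 [115, 116, 112, 111, 125, 186, 180, 180, 179, 180, 180, 180, 179, 178, 178, 179, 180, 181, 180, 179, 179, 179, 179, 179, 181, 182, 182, 184, 183, 183, 184, 183, 182, 190, 228, 246, 244, 242, 240, 240, 240, 239, 238, 239, 239, 239, 239, 239, 240, 241, 241, 242, 243, 243, 244, 243, 243, 241, 240, 240, 239, 236, 235, 239, 242, 242, 242, 244, 226, 128, 133, 135, 135, 135, 134, 135, 135, 134, 134, 135, 135, 132, 141, 191, 186, 186, 186, 186, 185, 182, 188, 226, 247, 245, 241, 240, 240, 241, 240, 239, 240, 240, 240, 239, 240, 240, 241, 242, 243, 243, 243, 243, 243, 243, 241, 240, 239, 238, 236, 235, 239, 242, 241, 243, 244, 185, 122, 127, 128, 128, 127, 127, 126, 127, 124, 128, 157, 179, 177, 176, 177, 177, 176, 177, 176, 175, 176, 175, 175, 174, 175, 172, 173, 173, 151, 78, 82, 83, 87, 118, 115, 114, 111, 111, 113]
120 [111, 112, 111, 114, 114, 115, 132, 181, 178, 176, 177, 177, 177, 176, 177, 178, 177, 181, 182, 182, 183, 182, 183, 182, 183, 183, 184, 183, 183, 183, 183, 182, 183, 181, 189, 229, 246, 244, 242, 240, 241, 241, 240, 240, 240, 241, 240, 239, 241, 241, 242, 242, 243, 243, 
[... 2607 characters left out ...]
42, 242, 242, 241, 241, 242, 242, 242, 241, 242, 241, 242, 241, 241, 241, 241, 241, 241, 241, 241, 241, 241, 241, 241, 240, 240, 240, 240, 240, 240, 240, 240, 241, 241, 243, 228, 154, 112, 115, 115, 115, 114, 113, 114, 114]
[230, 230, 230, 230, 230, 229, 230, 229, 230, 230, 230, 230, 230, 231, 225, 199, 185, 160, 126, 130, 130, 130, 130, 130, 130, 130, 130, 130, 131, 131, 131, 131, 130, 130, 130, 136, 137, 131, 132, 132, 132, 134, 134, 134, 134, 133, 133, 132, 132, 137, 138, 133, 134, 134, 134, 135, 135, 134, 135, 135, 134, 133, 138, 139, 133, 135, 134, 133, 134, 134]
[229, 229, 229, 229, 229, 229, 229, 229, 229, 225, 219, 230, 241, 241, 240, 241, 241, 240, 241, 241, 240, 241, 240, 241, 241]
```

```bash
python3 - <<'E'
from h import *
c=np.load("pics/w4.npy",allow_pickle=True).item()
D={95:(233.9,269.4,291.2,325.5),120:(235.2,269.5,291.0,324.5),150:(236.4,269.5,290.8,323.5),180:(237.6,269.9,290.9,322.5)}
for cols in ((0,3),(1,2)):
    mids=[]
    for r,e in D.items():
        a=onz(c,e[cols[0]],r,.030);b=onz(c,e[cols[1]],r,.030); mids.append((a+b)/2); print(r,np.linalg.norm(a-b).round(4))
    m=np.array(mids)[:,:2]; vx,vy,x0,y0=cv2.fitLine(m.astype(np.float32),cv2.DIST_L2,0,.001,.001).ravel(); print(m.round(4).tolist(),np.degrees(np.arctan2(vy,vx)))
L=[onz(c,e[0],r,.03) for r,e in D.items()];Rr=[onz(c,e[3],r,.03) for r,e in D.items()]
for l in(L,Rr): d=l[0]-l[-1]; print(np.degrees(np.arctan2(d[1],d[0])))
print("end",onz(c,280,190.5,.03),"tip",onz(c,258,85,.052),"forkbot",onz(c,280,45.5,.052))
for u,v in((221,179),(339,179)): print("bolt",onz(c,u,v,.014))
E
```

```text
95 0.0686
120 0.0683
150 0.0684
180 0.0686
[[0.5749, -0.0363], [0.58, -0.0537], [0.5865, -0.0757], [0.5933, -0.099]] -73.62583
95 0.0163
120 0.0164
150 0.0167
180 0.017
[[0.5753, -0.0362], [0.5803, -0.0537], [0.5866, -0.0757], [0.5936, -0.0989]] -73.7864
106.37877516354725
106.38279706627287
end [ 0.5956931  -0.10741609  0.03      ] tip [ 0.55871402 -0.03402852  0.052     ] forkbot [ 0.56630417 -0.00624294  0.052     ]
bolt [ 0.54573685 -0.11583248  0.014     ]
bolt [ 0.64257659 -0.08794025  0.014     ]
```

Mouth 17 mm and rail 68.5 mm wide both match the given sizes, and the fork depth comes out at 25 mm, also as given. Slot direction is 106.35°. I'll check that the held bolt, seen by the same camera, agrees with the TCP, since the lateral clearance is only ±1.5 mm.

```bash
python3 - <<'E'
from h import *
c=np.load("pics/w4.npy",allow_pickle=True).item(); im=cv2.imread("pics/w4.png")
E=c["extrinsics"]
def pr(p):
    q=E[:3,:3]@p+E[:3,3]; return c["fx"]*q[0]/q[2]+c["cx"],c["fy"]*q[1]/q[2]+c["cy"]
tcp=np.array([.5954,-.112,.1612]); a=np.radians(106.1); ax=np.array([np.cos(a),np.sin(a),0]); n=np.array([-ax[1],ax[0],0])
g=tcp+[0,0,.0624*0+.0156]  # grip centre
for nm,s,z in(("bar front",29,14),("bar back",-29,14),("head front",17,-52)):
    for l in ((6 if 'bar' in nm else 7),-(6 if 'bar' in nm else 7)): print(nm,np.round(pr(g+ax*s/1e3+n*l/1e3+np.array([0,0,z/1e3])),1))
g2=im.astype(int)
print("head row 223",g2[223,258:302,1].tolist()); print("row 221",g2[221,258:302,2].tolist())
r=red(im)
for row in (227,235,245,260,300,340,370):
    x=np.where(r[row,240:320])[0]+240; print(row,x.min(),x.max())
print([tuple(x) for x in im[212:260:2,279]])
E
```

```text
bar front [260.7 244.7]
bar front [294.4 244.7]
bar back [263.  374.9]
bar back [292.5 374.8]
head front [265.1 214.6]
head front [290.7 214.6]
head row 223 [111, 112, 113, 113, 112, 113, 112, 109, 130, 220, 228, 226, 228, 232, 233, 235, 234, 235, 232, 231, 234, 231, 155, 158, 158, 157, 161, 163, 159, 159, 162, 165, 167, 163, 107, 112, 116, 115, 115, 118, 116, 115, 113, 114]
row 221 [110, 109, 110, 110, 110, 110, 110, 108, 127, 210, 219, 217, 222, 225, 226, 227, 227, 228, 225, 224, 225, 227, 221, 151, 153, 153, 155, 157, 155, 154, 156, 158, 162, 161, 106, 109, 111, 115, 114, 115, 115, 115, 111, 109]
227 267 290
235 265 292
245 264 293
260 263 294
300 264 292
340 264 292
370 265 292
[(np.uint8(120), np.uint8(114), np.uint8(112)), (np.uint8(122), np.uint8(121), np.uint8(118)), (np.uint8(122), np.uint8(124), np.uint8(121)), (np.uint8(120), np.uint8(122), np.uint8(119)), (np.uint8(191), np.uint8(196), np.uint8(189)), (np.uint8(229), np.uint8(233), np.uint8(227)), (np.uint8(201), np.uint8(206), np.uint8(197)), (np.uint8(54), np.uint8(54), np.uint8(123)), (np.uint8(48), np.uint8(48), np.uint8(122)), (np.uint8(47), np.uint8(48), np.uint8(122)), (np.uint8(47), np.uint8(46), np.uint8(122)), (np.uint8(44), np.uint8(45), np.uint8(121)), (np.uint8(45), np.uint8(45), np.uint8(122)), (np.uint8(44), np.uint8(44), np.uint8(121)), (np.uint8(43), np.uint8(43), np.uint8(120)), (np.uint8(43), np.uint8(42), np.uint8(122)), (np.uint8(42), np.uint8(42), np.uint8(122)), (np.uint8(41), np.uint8(42), np.uint8(122)), (np.uint8(41), np.uint8(42), np.uint8(122)), (np.uint8(42), np.uint8(43), np.uint8(129)), (np.uint8(42), np.uint8(43), np.uint8(150)), (np.uint8(42), np.uint8(44), np.uint8(157)), (np.uint8(42), np.uint8(43), np.uint8(158)), (np.uint8(41), np.uint8(42), np.uint8(157))]
```

```bash
python3 -m jog '[[0,0,0.0007,-0.025,-0.005],[0,0,0.0007,-0.045,-0.005],[0,0.02,0.0007,-0.0493,-0.005],[0,0.045,0.0007,-0.0493,-0.005],[0,0.065,0.0007,-0.0493,-0.005],[0,0.076,0.0007,-0.0493,-0.005],[0,0.0788,0.0007,-0.0493,-0.005],[0,0.0788,0.0007,-0.0493,-0.005],[0,0.0788,0.0007,-0.0493,-0.005]]'
python3 -c "
from h import *
from cell import ctrl
s,Rm=st()
c=ctrl.camera_info('wrist'); np.save('pics/w5.npy',c,allow_pickle=True)
cv2.imwrite('pics/w5.png',ctrl.get_image('wrist')[:,:,::-1])
cv2.imwrite('pics/s5.png',ctrl.get_image('scene')[:,:,::-1]);st()"
```

```text
time: 5.68
tcp_pos: [0.5838, -0.0651, 0.0842]
tool_rot: [0.996, 1.329, -0.995]
force: [-0.1, -0.0, -2.4]
finger_gap: 0.125
t 5.68 tcp [ 0.5838 -0.0651  0.0842] yaw 16.42 xax [ 1.8e-03 -5.0e-04 -1.0e+00] F [-0.1 -0.  -2.4] T [-0.01  0.01 -0.02] gap 0.125 q [-0.284  0.259  1.9    0.     0.98  -0.57 ]
t 5.78 tcp [ 0.5842 -0.0652  0.0849] yaw 16.43 xax [ 3.2e-03 -9.0e-04 -1.0e+00] F [ 0.5  0.3 -2.8] T [-0.03  0.    0.04] gap 0.124 q [-0.284  0.258  1.9    0.     0.98  -0.57 ]
```

View pics/w5.png

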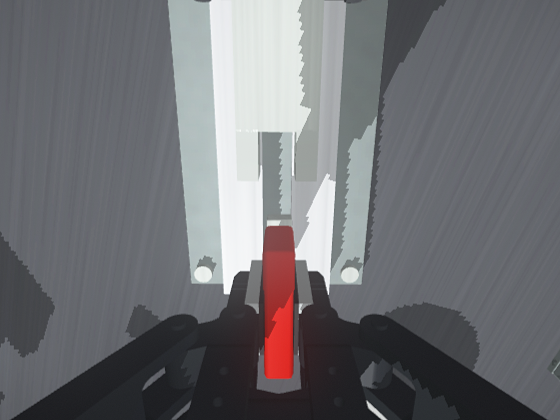

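```bash
python3 - <<'E'
import cv2
im=cv2.imread("pics/s5.png")[140:280,220:400]; cv2.imwrite("pics/s5c.png",cv2.resize(im,(720,560),interpolation=cv2.INTER_CUBIC))
E
```

```text
(no output)
```

View pics/s5c.png

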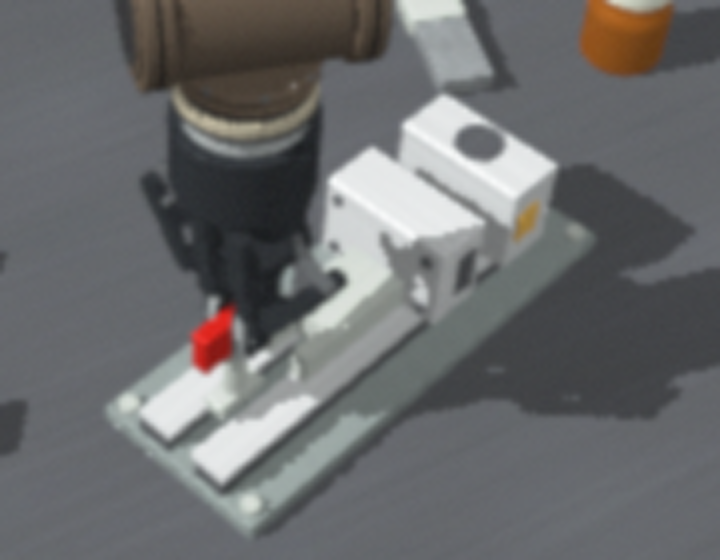

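```bash
python3 - <<'E'
from h import *
c=np.load("pics/w5.npy",allow_pickle=True).item(); im=cv2.imread("pics/w5.png").astype(int)
for r in (186,195,205,212,217,221,224,230): print(r,im[r,250:312,1].tolist())
print(im[205:240,272,1].tolist())
E
```

```text
186 [239, 239, 237, 236, 234, 237, 240, 241, 241, 240, 242, 243, 196, 130, 136, 137, 136, 137, 136, 136, 136, 136, 136, 135, 134, 134, 134, 134, 131, 141, 195, 191, 190, 190, 189, 188, 189, 188, 190, 190, 185, 151, 181, 180, 179, 175, 174, 171, 172, 174, 171, 171, 171, 170, 171, 171, 171, 171, 171, 172, 173, 173]
195 [241, 239, 237, 236, 235, 236, 240, 241, 241, 241, 243, 243, 196, 130, 135, 136, 136, 136, 136, 136, 135, 135, 134, 135, 134, 134, 133, 135, 133, 132, 130, 134, 169, 193, 191, 190, 191, 191, 190, 190, 186, 157, 180, 179, 178, 175, 173, 173, 172, 172, 173, 171, 172, 172, 172, 172, 171, 171, 171, 172, 172, 175]
205 [241, 240, 239, 238, 236, 237, 239, 242, 242, 242, 243, 244, 227, 131, 135, 136, 136, 136, 137, 136, 136, 137, 136, 135, 136, 136, 136, 136, 134, 133, 143, 198, 195, 194, 194, 193, 192, 193, 192, 193, 189, 164, 181, 179, 178, 174, 173, 173, 173, 173, 172, 171, 172, 172, 173, 172, 172, 171, 173, 172, 180, 224]
212 [242, 240, 239, 238, 236, 237, 240, 243, 242, 242, 243, 244, 226, 131, 135, 136, 137, 136, 136, 136, 135, 135, 135, 135, 135, 135, 134, 135, 136, 134, 
[... 853 characters left out ...]
, 228, 133, 134, 134, 146, 225, 232, 232, 234, 237, 238, 240, 240, 240, 238, 238, 235, 166, 168, 168, 167, 166, 169, 171, 168, 168, 170, 171, 172, 172, 164, 179, 176, 174, 173, 173, 173, 173, 173, 173, 173, 173, 171, 170, 170, 170, 187, 244, 240, 239]
230 [243, 242, 241, 239, 238, 237, 240, 242, 243, 244, 243, 247, 247, 132, 132, 80, 75, 77, 77, 77, 75, 75, 75, 75, 74, 74, 75, 74, 74, 72, 73, 73, 73, 72, 71, 72, 72, 71, 71, 71, 71, 67, 91, 171, 177, 175, 172, 173, 173, 173, 172, 171, 172, 171, 168, 183, 242, 239, 239, 239, 240, 240]
[136, 136, 137, 135, 135, 135, 135, 135, 135, 132, 132, 135, 134, 133, 148, 201, 232, 235, 235, 238, 198, 83, 72, 75, 75, 75, 75, 75, 75, 74, 74, 75, 75, 74, 74]
```

The wrist picture shows the head (columns 266.4–292) about 1.1 mm right of the slot mouth (262.9–291.7). I correct by −1.1 mm in tool y and lower into the lips.

```bash
python3 -m jog '[[0,0,-0.0011,0,0],[0,0,-0.0011,0,0],[0,0,-0.0011,0,0],[0,0.004,-0.0011,0,0],[0,0.008,-0.0011,0,0],[0,0.012,-0.0011,0,0],[0,0.014,-0.0011,0,0],[0,0.014,-0.0011,0,0]]'
python3 -c "
from h import *
from cell import ctrl
s,Rm=st()
cv2.imwrite('pics/w6.png',ctrl.get_image('wrist')[:,:,::-1]);st()
im=cv2.imread('pics/w6.png').astype(int)
for r in (200,212,217,221,224): print(r,im[r,250:312,1].tolist())"
```

```text
time: 6.45
tcp_pos: [0.5811, -0.0648, 0.0679]
tool_rot: [0.995, 1.333, -0.996]
force: [-1.1, 0.8, -3.2]
finger_gap: 0.126
t 6.45 tcp [ 0.5811 -0.0648  0.0679] yaw 16.44 xax [-2.e-03  6.e-04 -1.e+00] F [-1.1  0.8 -3.2] T [ 0.   -0.02 -0.02] gap 0.126 q [-0.285  0.279  1.911 -0.     0.954 -0.572]
t 6.5 tcp [ 0.5814 -0.0649  0.0683] yaw 16.44 xax [-1.3e-03  4.0e-04 -1.0e+00] F [ 0.2  0.1 -4.2] T [-0.05  0.04 -0.01] gap 0.127 q [-0.285  0.279  1.91   0.     0.954 -0.572]
200 [240, 239, 238, 237, 236, 235, 234, 232, 234, 236, 239, 239, 238, 238, 241, 240, 159, 129, 134, 134, 134, 134, 133, 133, 133, 133, 133, 133, 132, 131, 131, 131, 131, 131, 130, 130, 130, 130, 130, 130, 130, 129, 129, 129, 129, 128, 128, 144, 178, 174, 174, 172, 169, 168, 168, 169, 168, 166, 166, 166, 167, 166]
212 [240, 240, 239, 239, 237, 235, 235, 233, 234, 237, 240, 239, 239, 240, 243, 241, 159, 129, 133, 134, 133, 134, 134, 133, 134, 133, 133, 133, 133, 132, 132, 132, 132, 132, 131, 132, 132, 132, 133, 132, 132, 132, 132, 130, 130, 129, 131, 165, 177, 174, 173, 170, 168, 169, 169, 168, 168, 167, 166, 168, 169, 168
[... 246 characters left out ...]
 177, 174, 174, 171, 169, 169, 169, 168, 168, 168, 166, 173, 221, 240]
221 [241, 241, 240, 239, 238, 237, 235, 234, 234, 238, 240, 240, 240, 240, 242, 240, 166, 213, 223, 222, 225, 227, 230, 231, 231, 232, 229, 227, 228, 229, 227, 192, 158, 159, 163, 164, 162, 160, 162, 165, 168, 167, 125, 129, 129, 127, 130, 178, 175, 175, 173, 171, 169, 167, 169, 168, 166, 172, 218, 237, 235, 235]
224 [242, 241, 241, 239, 238, 237, 236, 234, 234, 237, 240, 240, 240, 240, 243, 240, 164, 217, 229, 229, 232, 235, 237, 238, 237, 237, 236, 234, 236, 232, 160, 163, 163, 163, 166, 167, 164, 164, 166, 168, 169, 167, 125, 129, 129, 127, 130, 178, 175, 174, 173, 169, 168, 168, 168, 165, 180, 239, 235, 235, 234, 234]
```

View pics/w6.png

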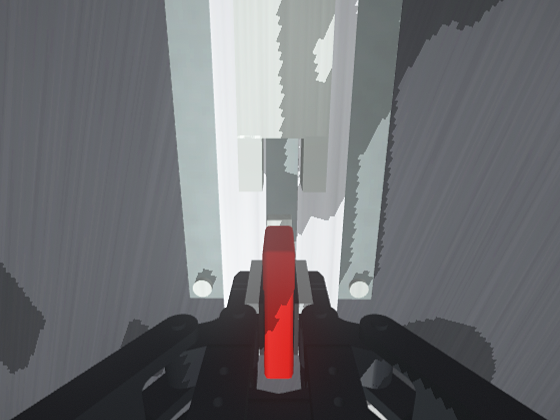

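The head is inside the mouth now, at columns 266.4–292 against the slot at 266.5–297, so it is hugging the left lip. I shift +1.3 mm and keep going down.

```bash
python3 -m jog '[[0,0,0.0013,0,0],[0,0,0.0013,0,0],[0,0.003,0.0013,0,0],[0,0.005,0.0013,0,0],[0,0.007,0.0013,0,0],[0,0.007,0.0013,0,0],[0,0.007,0.0013,0,0]]'
python3 -c "
from h import *
from cell import ctrl
s,Rm=st()
cv2.imwrite('pics/w7.png',ctrl.get_image('wrist')[:,:,::-1]);st()
im=cv2.imread('pics/w7.png').astype(int)
for r in (200,212,217,221,224): print(r,im[r,250:312,1].tolist())"
```

```text
time: 7.08
tcp_pos: [0.5829, -0.0646, 0.0617]
tool_rot: [0.995, 1.332, -0.995]
force: [0.3, 0.1, -2.4]
finger_gap: 0.125
t 7.08 tcp [ 0.5829 -0.0646  0.0617] yaw 16.44 xax [-4.e-04  2.e-04 -1.e+00] F [ 0.3  0.1 -2.4] T [0.   0.04 0.01] gap 0.125 q [-0.283  0.291  1.909  0.     0.942 -0.57 ]
t 7.13 tcp [ 0.583  -0.0647  0.0619] yaw 16.45 xax [-1.e-04  1.e-04 -1.e+00] F [ 0.8 -0.1 -3.1] T [ 0.03 -0.04  0.02] gap 0.128 q [-0.283  0.291  1.909  0.     0.942 -0.57 ]
200 [235, 234, 233, 231, 234, 237, 238, 238, 237, 238, 241, 240, 157, 127, 131, 132, 132, 132, 131, 132, 131, 131, 131, 130, 130, 129, 129, 129, 128, 129, 128, 128, 127, 127, 127, 128, 127, 126, 127, 126, 126, 127, 126, 125, 137, 176, 171, 172, 170, 167, 165, 167, 165, 167, 166, 164, 164, 165, 165, 164, 164, 164]
212 [236, 235, 233, 231, 234, 237, 239, 238, 238, 238, 241, 241, 160, 127, 131, 131, 132, 130, 132, 132, 131, 131, 131, 131, 131, 130, 130, 130, 130, 130, 129, 129, 129, 129, 129, 129, 129, 130, 130, 130, 129, 128, 127, 129, 148, 176, 172, 171, 169, 168, 166, 166, 167, 166, 166, 164, 164, 166, 164, 164, 164, 163]
217 
[... 240 characters left out ...]
 169, 168, 165, 165, 167, 167, 165, 165, 166, 165, 165, 165, 165, 163]
221 [236, 235, 234, 233, 234, 237, 239, 239, 238, 239, 241, 241, 189, 125, 130, 128, 132, 188, 224, 221, 224, 226, 228, 229, 230, 229, 227, 228, 224, 158, 160, 159, 157, 158, 160, 161, 159, 158, 160, 162, 165, 163, 119, 128, 163, 175, 172, 172, 169, 167, 165, 166, 166, 166, 165, 166, 165, 166, 164, 165, 164, 164]
224 [236, 235, 234, 233, 234, 237, 239, 239, 239, 239, 241, 241, 190, 125, 131, 130, 123, 137, 155, 169, 234, 233, 235, 236, 236, 237, 234, 201, 162, 165, 163, 163, 161, 161, 163, 164, 162, 161, 164, 165, 167, 164, 122, 126, 162, 174, 172, 170, 168, 166, 165, 167, 167, 164, 165, 166, 165, 165, 166, 165, 164, 164]
```

```bash
python3 -m jog '[[0,0.001,-0.0003,0,0],[0,0.002,-0.0003,0,0],[0,0.0025,-0.0003,0,0],[0,0.0025,-0.0003,0,0]]'; python3 -m jog '[[0,0.0005,0,0,0],[0,0.0005,0,0,0]]';  python3 -m jog '[[0,0.0005,0,0,0],[0,0.0005,0,0,0]]'; python3 -c "
from h import *
st()"
```

```text
time: 7.47
tcp_pos: [0.5827, -0.0647, 0.0594]
tool_rot: [0.995, 1.332, -0.995]
force: [-0.4, 0.6, -2.5]
finger_gap: 0.129
time: 7.63
tcp_pos: [0.5827, -0.0647, 0.059]
tool_rot: [0.995, 1.332, -0.995]
force: [-0.4, 0.7, -2.8]
finger_gap: 0.124
time: 7.8
tcp_pos: [0.5828, -0.0648, 0.0585]
tool_rot: [0.995, 1.331, -0.995]
force: [-0.5, -0.0, -2.7]
finger_gap: 0.129
t 7.8 tcp [ 0.5828 -0.0648  0.0585] yaw 16.44 xax [-1.e-04  0.e+00 -1.e+00] F [-0.5 -0.  -2.7] T [ 0.06  0.02 -0.01] gap 0.129 q [-0.284  0.296  1.911  0.     0.936 -0.571]
```

```bash
python3 -m jog '[[0,0.0004,0,0,0],[0,0.0004,0,0,0]]'; python3 -m jog '[[0,0.0004,0,0,0],[0,0.0004,0,0,0]]';  python3 -m jog '[[0,0.0004,0,0,0],[0,0.0004,0,0,0]]'; python3 -m jog '[[0,0.0004,0,0,0],[0,0.0004,0,0,0]]'
```

```text
time: 7.97
tcp_pos: [0.5828, -0.0648, 0.0584]
tool_rot: [0.995, 1.332, -0.995]
force: [-0.1, 0.1, -1.6]
finger_gap: 0.125
time: 8.13
tcp_pos: [0.5829, -0.0648, 0.0584]
tool_rot: [0.995, 1.332, -0.995]
force: [-1.6, 1.4, 2.2]
finger_gap: 0.128
time: 8.3
tcp_pos: [0.583, -0.0648, 0.0584]
tool_rot: [0.995, 1.332, -0.995]
force: [-3.5, 0.6, 5.5]
finger_gap: 0.126
time: 8.47
tcp_pos: [0.583, -0.0648, 0.0584]
tool_rot: [0.995, 1.332, -0.995]
force: [-3.9, 1.2, 7.4]
finger_gap: 0.129
```

Floor contact came at TCP z 0.0584, just as predicted, so the head is on the slot's floor. I ease off to about 0.2 mm and slide along tool −z. Fork contact is expected after about 54 mm.

```bash
python3 -m jog '[[0,-0.0008,0,0,0],[0,-0.0016,0,0,0],[0,-0.0016,0,-0.004,0],[0,-0.0016,0,-0.012,0],[0,-0.0016,0,-0.02,0],[0,-0.0016,0,-0.028,0],[0,-0.0016,0,-0.036,0],[0,-0.0016,0,-0.042,0],[0,-0.0016,0,-0.045,0],[0,-0.0016,0,-0.045,0]]'
python3 -c "
from h import *
from cell import ctrl
s,Rm=st(); u=np.array([np.cos(np.radians(106.36)),np.sin(np.radians(106.36))]); d=s['tcp_pos'][:2]-[.583,-.0648]
print(d@u, d@[u[1],-u[0]])
cv2.imwrite('pics/w8.png',ctrl.get_image('wrist')[:,:,::-1])"
```

```text
time: 9.3
tcp_pos: [0.5695, -0.0203, 0.0584]
tool_rot: [0.995, 1.333, -0.995]
force: [-1.1, 0.9, -0.8]
finger_gap: 0.128
t 9.3 tcp [ 0.5695 -0.0203  0.0584] yaw 16.49 xax [-8.e-04  1.e-03 -1.e+00] F [-1.1  0.9 -0.8] T [0.21 0.03 0.04] gap 0.128 q [-2.140e-01  2.640e-01  1.951e+00  1.000e-03  9.280e-01 -5.020e-01]
0.046467388454776166 -0.00039127835982118647
```

View pics/w8.png

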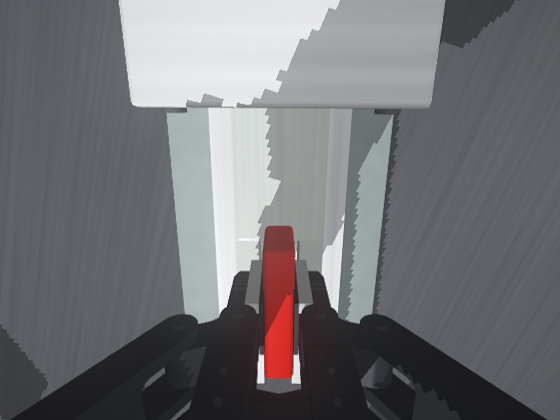

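```bash
python3 -m jog '[[0,0,0,-0.002,0],[0,0,0,-0.005,0],[0,0,0,-0.008,0],[0,0,0,-0.01,0],[0,0,0,-0.012,0],[0,0,0,-0.014,0],[0,0,0,-0.016,0],[0,0,0,-0.018,0],[0,0,0,-0.018,0]]'
cat >> h.py <<'E'
def prog():
    s,Rm=st(); a=np.radians(106.36);u=np.array([np.cos(a),np.sin(a)]); d=s['tcp_pos'][:2]-[.583,-.0648]
    print("along",(d@u*1e3).round(2),"lat",(d@[u[1],-u[0]]*1e3).round(2),"Fback",-(s['force'][:2]@u).round(2),"Flat",(s['force'][:2]@[u[1],-u[0]]).round(2))
E
python3 -c "
from h import *
prog()"
```

```text
time: 10.1
tcp_pos: [0.5649, -0.0042, 0.0585]
tool_rot: [0.995, 1.331, -0.995]
force: [0.5, -1.9, -3.6]
finger_gap: 0.129
t 10.1 tcp [ 0.5649 -0.0042  0.0585] yaw 16.45 xax [ 0. -0. -1.] F [ 0.5 -1.9 -3.6] T [-0.34 -0.13 -0.01] gap 0.129 q [-0.187  0.254  1.964 -0.     0.924 -0.474]
along 63.26 lat -0.33 Fback 2.01 Flat -0.04
```

```bash
python3 -m jog '[[0,0,0,-0.001,0],[0,0,0,-0.002,0],[0,0,0,-0.003,0],[0,0,0,-0.003,0]]'; python3 -m jog '[[0,0,0,-0.001,0],[0,0,0,-0.002,0],[0,0,0,-0.002,0]]';python3 -m jog '[[0,0,0,-0.001,0],[0,0,0,-0.002,0],[0,0,0,-0.002,0]]'
python3 -c "
from h import *
prog()"
```

```text
time: 10.43
tcp_pos: [0.564, -0.0012, 0.0584]
tool_rot: [0.995, 1.332, -0.995]
force: [1.0, -2.1, -3.7]
finger_gap: 0.129
time: 10.68
tcp_pos: [0.5634, 0.0007, 0.0584]
tool_rot: [0.995, 1.332, -0.995]
force: [1.6, -2.2, -4.4]
finger_gap: 0.134
time: 10.93
tcp_pos: [0.5628, 0.0027, 0.0585]
tool_rot: [0.995, 1.332, -0.995]
force: [0.5, -2.1, -3.7]
finger_gap: 0.127
t 10.93 tcp [0.5628 0.0027 0.0585] yaw 16.44 xax [-2.e-04  3.e-04 -1.e+00] F [ 0.5 -2.1 -3.7] T [-0.34 -0.1  -0.01] gap 0.127 q [-0.176  0.25   1.968  0.     0.923 -0.463]
along 70.4 lat -0.34 Fback 2.13 Flat -0.12
```

```bash
python3 -m jog '[[0,0,0,-0.001,0],[0,0,0,-0.002,0],[0,0,0,-0.002,0]]'
```

```text
time: 11.18
tcp_pos: [0.5623, 0.0045, 0.0585]
tool_rot: [0.995, 1.332, -0.995]
force: [1.6, -2.4, -3.9]
finger_gap: 0.129
```

```bash
python3 -m jog '[[0,0,0,-0.001,0],[0,0,0,-0.002,0],[0,0,0,-0.002,0]]'
```

```text
time: 11.43
tcp_pos: [0.5617, 0.0065, 0.0585]
tool_rot: [0.995, 1.332, -0.995]
force: [0.3, -1.2, -4.4]
finger_gap: 0.129
```

```bash
python3 -m jog '[[0,0,0,-0.001,0],[0,0,0,-0.002,0],[0,0,0,-0.002,0]]'
```

```text
time: 11.68
tcp_pos: [0.5612, 0.0084, 0.0585]
tool_rot: [0.995, 1.332, -0.995]
force: [1.3, -2.5, -3.4]
finger_gap: 0.128
```

```bash
python3 -m jog '[[0,0,0,-0.001,0],[0,0,0,-0.0015,0],[0,0,0,-0.0015,0]]'
```

```text
time: 11.93
tcp_pos: [0.5608, 0.0097, 0.0585]
tool_rot: [0.995, 1.332, -0.995]
force: [0.8, -1.5, -4.5]
finger_gap: 0.127
```

```bash
python3 -m jog '[[0,0,0,-0.001,0],[0,0,0,-0.0015,0],[0,0,0,-0.0015,0]]'
```

```text
time: 12.18
tcp_pos: [0.5604, 0.0112, 0.0585]
tool_rot: [0.995, 1.332, -0.995]
force: [1.1, -1.9, -4.0]
finger_gap: 0.128
```

```bash
python3 -m jog '[[0,0,0,-0.001,0],[0,0,0,-0.001,0],[0,0,0,-0.001,0]]'
```

```text
time: 12.43
tcp_pos: [0.5601, 0.0121, 0.0586]
tool_rot: [0.995, 1.332, -0.995]
force: [0.7, -2.3, -4.1]
finger_gap: 0.128
```

```bash
python3 -c "
from h import *
prog()"
```

```text
t 12.43 tcp [0.5601 0.0121 0.0586] yaw 16.44 xax [ 0.e+00  2.e-04 -1.e+00] F [ 0.7 -2.3 -4.1] T [-0.4  -0.21  0.01] gap 0.128 q [-0.16   0.245  1.975  0.     0.922 -0.447]
along 80.23 lat -0.29 Fback 2.36 Flat -0.01
```

```bash
python3 -m jog '[[0,0,0,-0.001,0],[0,0,0,-0.0015,0],[0,0,0,-0.0015,0]]'
```

```text
time: 12.68
tcp_pos: [0.5597, 0.0136, 0.0586]
tool_rot: [0.995, 1.331, -0.995]
force: [1.4, -1.3, -4.5]
finger_gap: 0.127
```

```bash
python3 -m jog '[[0,0,0,-0.001,0],[0,0,0,-0.001,0],[0,0,0,-0.001,0]]'
```

```text
time: 12.93
tcp_pos: [0.5594, 0.0145, 0.0585]
tool_rot: [0.995, 1.332, -0.995]
force: [0.8, -2.1, -3.9]
finger_gap: 0.129
```

```bash
python3 -m jog '[[0,0,0,-0.001,0],[0,0,0,-0.001,0],[0,0,0,-0.001,0]]'
```

```text
time: 13.18
tcp_pos: [0.5591, 0.0155, 0.0586]
tool_rot: [0.995, 1.331, -0.995]
force: [1.4, -1.8, -3.9]
finger_gap: 0.13
```

```bash
python3 -c "
from h import *
from cell import ctrl
a=ctrl.get_image('scene')[130:250,270:390,::-1];b=ctrl.get_image('top')[150:260,190:340,::-1]
cv2.imwrite('pics/g1.png',np.hstack([cv2.resize(a,(400,400),interpolation=cv2.INTER_CUBIC),cv2.resize(b,(400,400),interpolation=cv2.INTER_CUBIC)]))
prog()"
```

```text
t 13.28 tcp [0.5591 0.0154 0.0586] yaw 16.44 xax [ 0.e+00  2.e-04 -1.e+00] F [ 1.6 -1.8 -4.4] T [-0.33 -0.16 -0.01] gap 0.127 q [-0.154  0.243  1.977  0.     0.922 -0.441]
along 83.7 lat -0.3 Fback 2.18 Flat 1.04
```

View pics/g1.png

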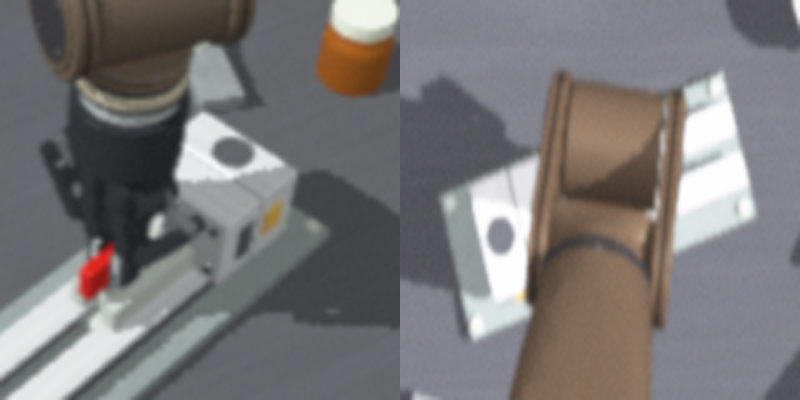

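The scene view shows the mould halves nearly touching, with only a thin line between them. I go on in small steps.

```bash
python3 -m jog '[[0,0,0,-0.0005,0],[0,0,0,-0.001,0],[0,0,0,-0.001,0]]'
```

```text
time: 13.53
tcp_pos: [0.5589, 0.0163, 0.0586]
tool_rot: [0.995, 1.331, -0.995]
force: [1.2, -2.2, -3.7]
finger_gap: 0.126
```

```bash
python3 -m jog '[[0,0,0,-0.0005,0],[0,0,0,-0.001,0],[0,0,0,-0.001,0]]'
```

```text
time: 13.78
tcp_pos: [0.5587, 0.0171, 0.0586]
tool_rot: [0.995, 1.331, -0.995]
force: [1.0, -3.2, -5.2]
finger_gap: 0.129
```

```bash
python3 -m jog '[[0,0,0,-0.0005,0],[0,0,0,-0.001,0],[0,0,0,-0.001,0]]'
```

```text
time: 14.03
tcp_pos: [0.5586, 0.0172, 0.0586]
tool_rot: [0.993, 1.33, -0.995]
force: [2.4, -6.4, -5.0]
finger_gap: 0.128
```

The stop is felt: position stays at y=0.0172 while force rises. I'll press to about 12–14 N.

```bash
python3 -m jog '[[0,0,0,-0.0005,0],[0,0,0,-0.001,0],[0,0,0,-0.001,0]]'
```

```text
time: 14.28
tcp_pos: [0.5586, 0.0173, 0.0586]
tool_rot: [0.992, 1.328, -0.996]
force: [2.5, -7.9, -5.1]
finger_gap: 0.126
```

```bash
python3 -c "
from h import *
prog()"
```

```text
t 14.28 tcp [0.5586 0.0173 0.0586] yaw 16.52 xax [ 0.0016 -0.004  -1.    ] F [ 2.5 -7.9 -5.1] T [-1.53 -0.42  0.02] gap 0.126 q [-0.149  0.241  1.979 -0.005  0.919 -0.434]
along 85.68 lat -0.26 Fback 8.24 Flat 0.17
```

```bash
python3 -m jog '[[0,0,0,-0.0008,0],[0,0,0,-0.0015,0],[0,0,0,-0.0015,0]]'; python3 -c "
from h import *
prog()"
```

```text
time: 14.53
tcp_pos: [0.5586, 0.0175, 0.0587]
tool_rot: [0.99, 1.326, -0.996]
force: [3.5, -12.4, -7.0]
finger_gap: 0.127
t 14.53 tcp [0.5586 0.0175 0.0587] yaw 16.57 xax [ 0.0027 -0.0067 -1.    ] F [  3.5 -12.4  -7. ] T [-2.27 -0.56 -0.04] gap 0.127 q [-0.147  0.241  1.98  -0.008  0.918 -0.432]
along 85.85 lat -0.23 Fback 12.93 Flat -0.14
```

Pushed shut with about 13 N. I ease most of the preload and begin the clockwise turn (positive twist about the downward tool x), checking past the 15° jam point.

```bash
python3 -m jog '[[0,0,0,0.001,0],[0,0,0,0.002,0],[0,0,0,0.002,0.05],[0,0,0,0.002,0.12],[0,0,0,0.002,0.2],[0,0,0,0.002,0.28],[0,0,0,0.002,0.36],[0,0,0,0.002,0.36]]'; python3 -c "
from h import *
prog()"
```

```text
time: 15.2
tcp_pos: [0.5579, 0.017, 0.0586]
tool_rot: [1.261, 1.171, -1.266]
force: [0.2, -7.4, -3.2]
finger_gap: 0.127
t 15.2 tcp [0.5579 0.017  0.0586] yaw -4.27 xax [-0.0011 -0.0034 -1.    ] F [ 0.2 -7.4 -3.2] T [-1.48  0.03 -0.  ] gap 0.127 q [-0.15   0.241  1.979 -0.004  0.922 -0.072]
along 85.6 lat -1.06 Fback 7.12 Flat -1.88
```

It is past 20° with no vertical-axis torque, so the head is turning in the side pockets. Continuing.

```bash
python3 -m jog '[[0,0,0,0,0.1],[0,0,0,0,0.2],[0,0,0,0,0.3],[0,0,0,0,0.4],[0,0,0,0,0.5],[0,0,0,0,0.6],[0,0,0,0,0.7],[0,0,0,0,0.8],[0,0,0,0,0.9],[0,0,0,0,1.0]]'; python3 -c "
from h import *
prog()"
```

```text
time: 16.03
tcp_pos: [0.5592, 0.0163, 0.0593]
tool_rot: [1.943, 0.485, -1.942]
force: [0.8, -10.3, -2.9]
finger_gap: 0.128
t 16.03 tcp [0.5592 0.0163 0.0593] yaw -61.65 xax [ 0.0023 -0.0051 -1.    ] F [  0.8 -10.3  -2.9] T [-1.92 -0.32  0.08] gap 0.128 q [-0.15   0.241  1.978 -0.006  0.92   0.93 ]
along 84.5 lat -0.05 Fback 10.13 Flat -2.17
```

```bash
python3 -m jog '[[0,0.0004,0,0,0.08],[0,0.0006,0,0,0.16],[0,0.0006,0,0,0.21],[0,0.0006,0,0,0.22],[0,0.0006,0,0,0.22]]'; python3 -c "
from h import *
prog()"
```

```text
time: 16.45
tcp_pos: [0.5594, 0.016, 0.059]
tool_rot: [2.071, 0.285, -2.067]
force: [1.3, -10.9, -1.8]
finger_gap: 0.125
t 16.45 tcp [0.5594 0.016  0.059 ] yaw -73.99 xax [ 0.0026 -0.0056 -1.    ] F [  1.3 -10.9  -1.8] T [-1.93 -0.22  0.07] gap 0.125 q [-0.15   0.241  1.978 -0.007  0.919  1.145]
along 84.17 lat 0.09 Fback 10.79 Flat -1.82
```

```bash
python3 -m jog '[[0,0,0,0,0.02],[0,0,0,0,0.035],[0,0,0,0,0.035]]'; python3 -c "
from h import *
prog()"; python3 -m jog '[[0,0,0,0,0.02],[0,0,0,0,0.02]]';python3 -c "
from h import *
prog()"
```

```text
time: 16.7
tcp_pos: [0.5594, 0.0159, 0.059]
tool_rot: [2.091, 0.25, -2.087]
force: [1.2, -10.7, -2.4]
finger_gap: 0.129
t 16.7 tcp [0.5594 0.0159 0.059 ] yaw -76.0 xax [ 0.0027 -0.0058 -1.    ] F [  1.2 -10.7  -2.4] T [-2.01 -0.23  0.06] gap 0.129 q [-0.15   0.241  1.978 -0.007  0.919  1.18 ]
along 84.11 lat 0.09 Fback 10.58 Flat -1.81
time: 16.87
tcp_pos: [0.5594, 0.0159, 0.059]
tool_rot: [2.102, 0.23, -2.098]
force: [1.5, -10.1, -3.2]
finger_gap: 0.13
t 16.87 tcp [0.5594 0.0159 0.059 ] yaw -77.16 xax [ 0.0027 -0.0058 -1.    ] F [  1.5 -10.1  -3.2] T [-1.96 -0.28 -0.01] gap 0.13 q [-0.15   0.241  1.978 -0.007  0.919  1.2  ]
along 84.06 lat 0.07 Fback 10.13 Flat -1.43
```

The turn reads 93.5° from the slot line. I relieve the preload, settle onto the floor and look before letting go.

```bash
python3 -m jog '[[0,0.0003,0.001,0,0],[0,0.0006,0.002,0,0],[0,0.0006,0.0025,0,0],[0,0.0006,0.0025,0,0]]'; python3 -c "
from h import *
from cell import ctrl
prog()
cv2.imwrite('pics/w9.png',ctrl.get_image('wrist')[:,:,::-1])
a=ctrl.get_image('scene')[130:250,270:390,::-1]
cv2.imwrite('pics/s9.png',cv2.resize(a,(500,500),interpolation=cv2.INTER_CUBIC));prog()"
```

```text
time: 17.2
tcp_pos: [0.5596, 0.0157, 0.0584]
tool_rot: [2.105, 0.234, -2.101]
force: [0.9, -5.1, 2.0]
finger_gap: 0.128
t 17.2 tcp [0.5596 0.0157 0.0584] yaw -77.23 xax [ 0.0019 -0.0011 -1.    ] F [ 0.9 -5.1  2. ] T [-0.93 -0.05  0.02] gap 0.128 q [-1.530e-01  2.430e-01  1.977e+00 -1.000e-03  9.190e-01  1.196e+00]
along 83.79 lat 0.23 Fback 5.14 Flat -0.55
t 17.3 tcp [0.5596 0.0157 0.0584] yaw -77.2 xax [ 0.002  -0.0014 -1.    ] F [ 0.4 -5.4  1.6] T [-1.07 -0.13  0.03] gap 0.126 q [-1.530e-01  2.430e-01  1.977e+00 -1.000e-03  9.190e-01  1.196e+00]
along 83.8 lat 0.25 Fback 5.28 Flat -1.09
```

View pics/w9.png

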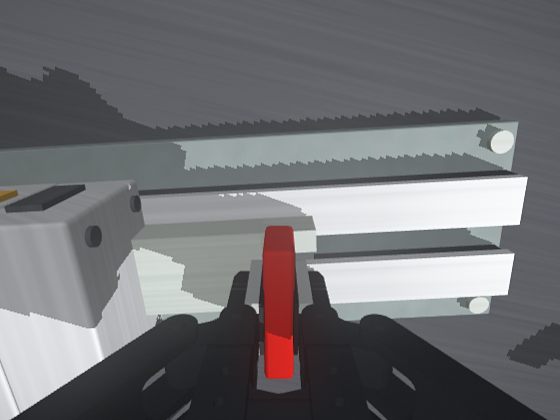

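View pics/s9.png

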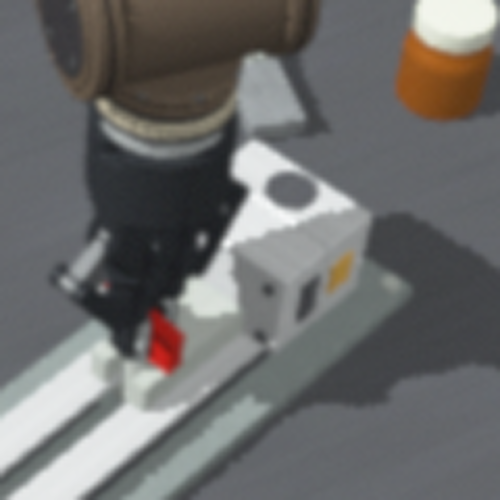

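The pictures show the bar standing across the slot, (280,300) in the wrist view, and the mould halves shut with no gap. Releasing gently with a small opening, then rising straight up.

```bash
python3 -m jog '[[0,-0.0002,0.0005,0,0],[0,-0.0003,0.001,0,0],[0,-0.0003,0.001,0,0],[0.15,-0.0003,0.001,0,0],[0.25,-0.0003,0.001,0,0],[0.35,-0.0003,0.001,0,0],[0.4,-0.0003,0.001,0,0],[0.4,-0.0003,0.001,0,0],[0.4,-0.0003,0.001,0,0]]'; python3 -c "
from h import *
from cell import ctrl
prog()
cv2.imwrite('pics/w10.png',ctrl.get_image('wrist')[:,:,::-1])"
```

```text
time: 18.05
tcp_pos: [0.5584, 0.0157, 0.0572]
tool_rot: [2.103, 0.236, -2.105]
force: [-0.1, -0.0, 0.1]
finger_gap: 0.397
t 18.05 tcp [0.5584 0.0157 0.0572] yaw -77.23 xax [-1.2e-03  6.0e-04 -1.0e+00] F [-0.1 -0.   0.1] T [ 0.03 -0.03 -0.04] gap 0.397 q [-1.540e-01  2.440e-01  1.978e+00  1.000e-03  9.200e-01  1.194e+00]
along 84.14 lat -0.93 Fback -0.02 Flat -0.13
```

View pics/w10.png

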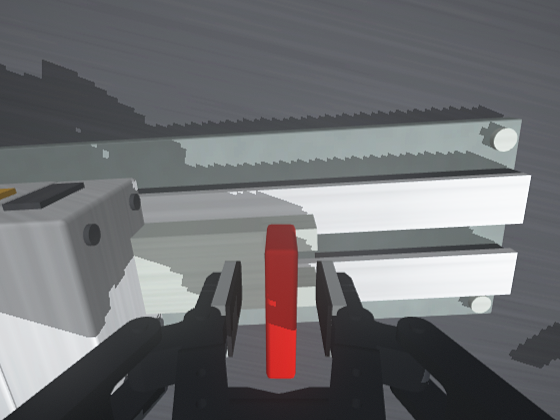

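The fingers are clear on both sides with zero force, and the bar still stands. Rising now.

```bash
python3 -m jog '[[0.4,-0.008,0,0,0],[0.4,-0.02,0,0,0],[0.4,-0.04,0,0,0],[0.4,-0.07,0,0,0],[0.4,-0.1,0,0,0],[0.4,-0.13,0,0,0],[0.4,-0.13,0,0,0],[0.4,-0.13,0,0,0]]'; python3 -c "
from h import *
from cell import ctrl
s,Rm=st()
c=ctrl.camera_info('wrist');im=ctrl.get_image('wrist')[:,:,::-1].copy();cv2.imwrite('pics/w11.png',im)
a=ctrl.get_image('scene')[130:280,140:390,::-1]
cv2.imwrite('pics/s11.png',cv2.resize(a,(750,450),interpolation=cv2.INTER_CUBIC))
k,l,t,ce=cv2.connectedComponentsWithStats(red(im)); i=1+np.argmax(t[1:,4]); r=cv2.minAreaRect(np.argwhere(l==i)[:,::-1].astype(np.float32)); w=np.array([onz(c,*q,.088)[:2] for q in cv2.boxPoints(r)]); print(r,w.round(4).tolist(),w.mean(0))
for j in (0,1): d=w[j+1]-w[j]; print(np.linalg.norm(d),np.degrees(np.arctan2(d[1],d[0])))
d=w.mean(0)-[.583,-.0648]; print('along',d@[-.2817,.9595],'lat',d@[.9595,.2817])"
```

```text
time: 18.77
tcp_pos: [0.5608, 0.015, 0.1919]
tool_rot: [2.11, 0.233, -2.095]
force: [0.3, -0.7, -0.8]
finger_gap: 0.402
t 18.77 tcp [0.5608 0.015  0.1919] yaw -77.24 xax [ 0.0073 -0.001  -1.    ] F [ 0.3 -0.7 -0.8] T [ 0.02 -0.01  0.03] gap 0.402 q [-0.154  0.069  1.901  0.     1.165  1.194]
((277.5, 207.5), (75.0, 15.0), 90.0) [[0.588, 0.0263], [0.5903, 0.0157], [0.533, 0.0024], [0.5304, 0.0137]] [0.56043172 0.01454232]
0.010813350428042628 -77.29952251349623
0.0589006519647409 -166.93263226323558
along 0.0824864438159554 lat 0.0006964713511234953
```

View pics/w11.png

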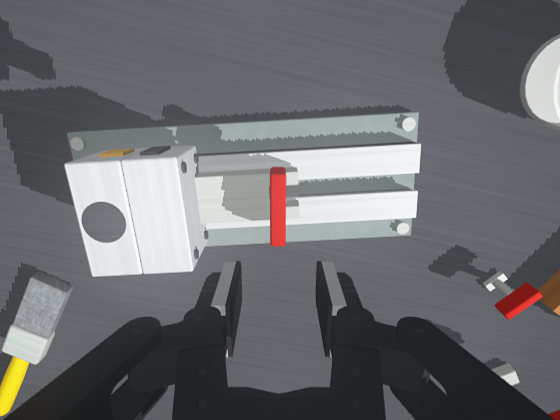

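View pics/s11.png

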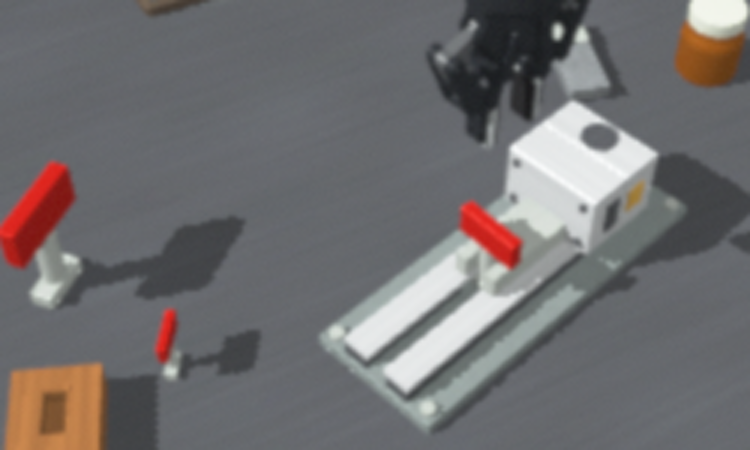

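The pictures show the bar across the slot, upright in the fork at (278,207) in the wrist view. The mould halves are shut, the block is empty, and the other bolts and bystanders in view stand where they were. Handing in.

```bash
python3 -c "
from cell import ctrl
print(ctrl.finish_job())"
```

```text
the job is handed in; nothing more can be done
None
```

The job is done and handed in at about 19 s of the 58 s. The middle-sized bolt is locked across the slot, with the mould half pushed shut.

**What I did**
- I took the bolt from the wooden block and lowered its head into the slot mouth. The floor was felt at TCP z 58.4 mm, as predicted.
- I slid it into the fork and pushed the mould half until the stop was felt, pressing to about 13 N.
- I turned the bolt about 93° clockwise. There was no jam, and it went well past the 15° where it would jam elsewhere.
- I eased the push, let go and rose clear.

**What the last checks showed**
- The bar stands upright over the slot, at about 93° to the slot line.
- The mould halves show no gap.
- The wrist force was zero at release, and the robot is touching nothing.
- The other bolts and the bystanders in the last pictures were unmoved. The yellow tub, spanner and spare mould were not checked afterwards.

**Doubts**
- The turn's end stop was not felt as a clear rise in torque. I stopped by angle, inside the 90 to 95° window.
- The last picture puts the bar about 3 mm short along the slot of where the gripper stood at full push. I put this down to the bar sitting about 2 mm off-centre in the grip plus calibration error, but I did not confirm it.
- During the turn the gripper's height rose briefly to about 0.9 mm above its floor reading, close to the 1 mm limit. I brought it back down before letting go.

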